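Slide the soldering carrier round the bend and lock it at the hearth

TASK

Push the white soldering block on its steel sled along the guide rails, round the bend and fully home against the brass end stop by the fire brick, sliding it without lifting or tipping it, so that the brass disc stays on top. Then swing the red keeper bar by its yellow peg right across the track behind the block to lock it in. Leave the jar, bowl, dish, bottle, screwdriver and pliers where they are, and let go of everything.

Things in the scene. Friction and masses are not known exactly. Their poses are not given: they have to be found in the camera images.
- track: Fixed guide track (rails on a dark plate). Origin: on the table top at the bend's centre of curvature; z up; lengths in mm in its frame. Channel centre line: from (-90, -130) along +y to (-90, 0), quarter circle of radius 90 round the origin to (0, 90), then along +x to the end stop at x = 145. Plate: 300 x 270, 6 thick, x -135..165, y -135..135.
- track_entry (a point): Open entry end of the channel, on its centre line and floor, 6 mm above the table. The channel is 58 mm wide between aluminium rails 8 mm thick and 16 mm tall (tops 22 mm above the table). Axes as the track.
- end_stop (a point): Middle of the near face of the brass end stop, which closes the exit leg; at x = 145, y = 90 mm in the track's frame, 21 mm above the table; the stop's top is 36 mm above the table. Axes as the track.
- brick (a point): Top centre of the fixed terracotta fire brick beyond the stop: 114 (x) x 230 (y) mm, 32 mm tall, axes as the track. A small torch stands on it, 33 mm to +x and 80 mm to +y of this point, up to 115 mm above the table.
- carrier: Loose carrier: steel sled with white block on it, one outline with half-round ends, 80 mm long (its y) x 50 wide x 42 tall, about 0.4 kg, 26 mm of it above the rail tops. Origin: centre of its underside; its +y leads. Starts in the entry leg, long axis along it. Home: leading end at the stop, origin at x = 105, y = 90 mm in the track frame, turned -90 degrees from the track.
- work: Brass disc 34 mm across and 4 mm thick with a copper boss 20 mm across on it, 10 mm tall in all, lying loose on top of the carrier near its middle. Origin: centre of its underside. It must ride along.
- keeper (a joint): Red keeper bar, 12 mm wide, 105 long from its pivot, 27 to 37 mm above the table, swings level over the rails. 0 rad = shut at its limit, along the track's +y across the channel, 4 mm behind the home carrier's tail. Grows anticlockwise from above; starts open at 1.9 to 2.55, inside the bend clear of the channel; closes clockwise. Stays where left; about 1 N at the peg moves it.
- keeper_peg (a point): Upright yellow peg on the keeper bar, 12 mm diameter, from 37 to 70 mm above the table, 95 mm from the pivot. Point on its axis, 53 mm above the table.
- keeper_pivot (a point): The keeper's vertical pivot axis, at x = 55, y = 35 mm in the track's frame; 32 mm above the table.
- flux_jar: Bystander: glass jar with blue cap, 42 mm across, 50 mm tall, standing on the track's plate at the corner away from the rails. Origin: centre of its underside.
- bowl: Bystander: white bowl, 136 mm across, 55 mm tall. Origin: underside.
- dish: Bystander: pink dish, 90 mm across, 35 mm tall. Origin: underside.
- bottle: Bystander: amber bottle, 56 mm across, 130 mm tall. Origin: underside.
- screwdriver: Bystander: screwdriver with a wooden handle, about 200 mm long, lying flat. Origin: underside.
- pliers: Bystander: pliers with green handles, about 120 mm long, lying flat. Origin: underside.
There are look-alikes about, which are no part of the job. There is more than one size of the carrier; the job needs the middle-sized.

How it is judged:
By the outcome, as a careful person would: the job done as asked, in the order asked, and still so for the second after the job is handed in, with the robot touching nothing.
It also fails if it takes over 64 s, if anything falls off the work surface, if the arm or the gripper's body presses on something with over 40 N, if the wrist force passes 120 N, or if a joint passes its speed limit or range.

ROBOT

A 6-joint arm with a two-finger parallel gripper is mounted at the origin on the work surface. World frame = base frame: x ahead of the robot, y to its left, z up, the work surface at z = 0. Lengths are in mm, angles in rad, forces in N, time in s.
With the tool pointing down it reaches from about 300 to 875 mm from the base axis. Payload 4.2 kg.
Tool frame: the origin (TCP) lies at the very end of the fingers, on their centre line; the grasp point (between the pads) lies r.tcp_to_grasp behind it (r.tcp_to_grasp is the distance from the TCP to the grasp point, in mm); z points along the fingers, y is the direction in which the jaws open and shut (so a half turn about z gives the same grasp; the last joint's range is limited). The gripper opens to 85 mm and grips with 20 to 120 N. Pads are 22 mm wide; open, the fingers measure 114 mm over their backs; the gripper's body (76 mm by 85 mm) begins 54 mm behind the grasp point. The pads swing forward as they close: fully open they stand 13 mm farther back than shut.
Start: joints at [-1.175, 0.32, 1.565, -0, 1.257, -0.02], TCP at [232.259, -526.02, 231.338] pointing down, gripper open.
Joint ranges: [-3.11, 3.11], [-0.84, 2.01], [0.21, 2.61], [-1.34, 4.49], [0.05, 2.63], [-2.56, 2.56]. Speed limits (rad/s): [2.57, 2.57, 3.14, 3.14, 3.14, 3.14].

INTERFACE

Orientations are given as a unit quaternion [w, x, y, z].
In Python, from workcell import r, optics, ticket, models gives the robot as it stands.
- The arm moves only by the tool move_arm, never from a script. Its arguments are lists of equal length, an entry for each row: "jaw": the finger opening in m, from 0 to 0.0854; "translation": the shift along the tool's x, y, z in m, a list of three; "rot": the turn, a rotation vector about the tool's x, y, z in rad, a list of three. In form: {"jaw": [jaw, ...], "translation": [[dx, dy, dz], ...], "rot": [[wx, wy, wz], ...]}. A call has 1 to 5 rows; each row shifts and turns the commanded pose from where the row before left it, along the tool's axes as they then stand; what a row does not reach is not made up. A row lasts 1/10 s, in which the tool goes at most 50 mm and 8.59 degrees, less where a joint would pass 70% of its speed; a pose out of reach is approached as far as the arm can. A call with a gripper value outside its range is refused whole. The fingers move at their own pace and stop on an object; "force" is the grip in N (left out, the last holds). Time passes only in rows, so rows that do not move let the fingers close. It gives the time, the measured TCP pose, the force and the opening at its end, in the units of the state.
- r.sense(): the state, without advancing time (a new reading comes with each control period).
- optics.snapshot(name): name is "scene" or "top"; returns the picture (400x640x3 uint8, red, green, blue); there is no depth.
- optics.calibration(name): a dict with "K" (3x3 intrinsics, pixels), "xyz" and "attitude" of the camera in the world. Camera axes: x right, y down, z forward; pixel columns grow to the right and rows downward; lengths in mm; the calibration is good to about 2 mm. A picture is of the moment at which its call begins. calibration takes no time and is no camera call.
- ticket.finish_job(): hands the job in, once; it reports no verdict.
Trained networks look in the newest picture that a camera, given by its name, has taken for a name from the list of things; names that differ only in an ending like _2 or _b are one class to them, and where a whole thing is asked for, a point or a joint stands for the part that bears it (a point fixed in the world has none). Each returns a list of dicts, best first, with "p" (0 to 1); they miss things now and then, are a little off and sometimes report something else, mostly with a low value. They report only what shows in the picture. A call takes as long as a camera call. They do not tell look-alikes from the thing itself.
- models.regions_of(camera, query): "mask" (400x640 bool, what is visible of it) and "bbox" ([left, top, right, bottom] in pixels, round what is visible of it).
The state is a dict: "time_s": time; "joints": joint angles; "dq": joint speeds; "joint_torque": joint torques, N m; "tool_pos": TCP position; "tcp_rot": TCP orientation; "contact_force": force on the tool from outside, world axes, zero at the start; "ft_torque": the same for the moment, N m; "opening": finger opening in mm.
Only numpy, scipy, OpenCV 4.12 (cv2) and the standard library are available. Lean on these libraries where they do the work, as an engineer would, in place of code of your own. Each camera call takes 0.05 s, during which the arm holds its last target. There are 200 camera calls.

## Working session

There is one attempt and no reset: what is moved stays moved. The work goes in short steps, Python scripts to look and compute and a tool call to move; the robot and the scene stay as the last step left them, time stands still between calls to the robot, and variables do not carry over. Pictures are saved under pics/ and viewed, about 8 in all and at most 12, crops included, and the job is handed in when it is done.

Besides the shell and the picture viewer there is one more tool, called after ">>>" as name(argument=value, ...), one argument or row to a line, values as JSON. move_arm: Moves the arm, as the interface text tells. Its arguments: {"type":"object","properties":{"jaw":{"type":"array"},"translation":{"type":"array"},"rot":{"type":"array"},"force":{"type":"number"}},"required":["jaw","translation","rot"]}

```bash
mkdir -p pics
python3 - <<'E'
from workcell import r, optics, ticket, models
import cv2,numpy as np
for n in("scene","top"):
    im=optics.snapshot(n);cv2.imwrite(f"pics/{n}0.png",im[:,:,::-1])
    c=optics.calibration(n);print(n,c)
    for q in("track","carrier","work","keeper","keeper_peg","flux_jar"):
        for d in models.regions_of(n,q)[:4]:
            print(q,round(d["p"],2),d["bbox"],[round(v,1) for v in np.argwhere(d["mask"]).mean(0)[::-1]] if d["mask"].any() else 0)
print(r.sense(),r.tcp_to_grasp)
E
```

```text
scene {'K': array([[398.22972472,   0.        , 317.18075434],
       [  0.        , 398.22972472, 195.85401635],
       [  0.        ,   0.        ,   1.        ]]), 'xyz': array([1333.28995995,  624.0159774 ,  982.80324269]), 'attitude': array([-0.1661864 ,  0.39795797,  0.82699916, -0.3606715 ])}
track 0.64 [262.1, 179.7, 388.7, 297.3] [np.float64(319.2), np.float64(233.9)]
carrier 0.85 [337.1, 177.0, 352.7, 197.9] [np.float64(344.4), np.float64(188.6)]
carrier 0.78 [271.5, 157.1, 297.6, 180.7] [np.float64(284.3), np.float64(167.4)]
carrier 0.77 [387.6, 182.9, 401.4, 195.7] [np.float64(395.0), np.float64(187.8)]
work 0.7 [264.8, 122.3, 272.4, 151.5] [np.float64(266.5), np.float64(133.7)]
keeper 0.5 [327.3, 198.4, 341.5, 223.1] [np.float64(334.5), np.float64(210.9)]
keeper_peg 0.45 [326.0, 195.7, 342.8, 224.5] [np.float64(334.8), np.float64(210.6)]
flux_jar 0.72 [285.8, 201.5, 297.1, 220.2] [np.float64(290.8), np.float64(209.8)]
top {'K': array([[499.74209508,   0.        , 322.44557006],
       [  0.        , 499.74209508, 198.92040049],
       [  0.        ,   0.        ,   1.   
[... 1112 characters left out ...]
time_s': 0.7, 'joints': array([-1.17497074e+00,  3.19574635e-01,  1.56447637e+00, -2.23764398e-05,
        1.25742896e+00, -2.00156852e-02]), 'dq': array([ 0.0017498 ,  0.00112828, -0.00034878,  0.00144373,  0.00121302,
       -0.00035163]), 'joint_torque': array([-9.96483213e-04, -4.15287566e+01, -2.34382170e+01, -2.95915042e-04,
        5.15588920e-05, -1.36961427e-05]), 'tool_pos': array([ 232.26832695, -526.01536755,  231.36171495]), 'tcp_rot': array([5.73413000e-05, 9.78461551e-01, 2.06429140e-01, 6.90774238e-08]), 'contact_force': array([-0.49157498,  0.84422826,  0.29643358]), 'ft_torque': array([-0.01477942, -0.07910629, -0.01893225]), 'opening': 85.37078084275299} 18.700000000000003
```

Run:
```python
import cv2
a=cv2.imread("pics/top0.png");
cv2.imwrite("pics/top0c.png",cv2.resize(a[80:300,230:450],None,fx=2.7,fy=2.7,interpolation=cv2.INTER_CUBIC))
```

```text
(no output)
```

View pics/top0.png

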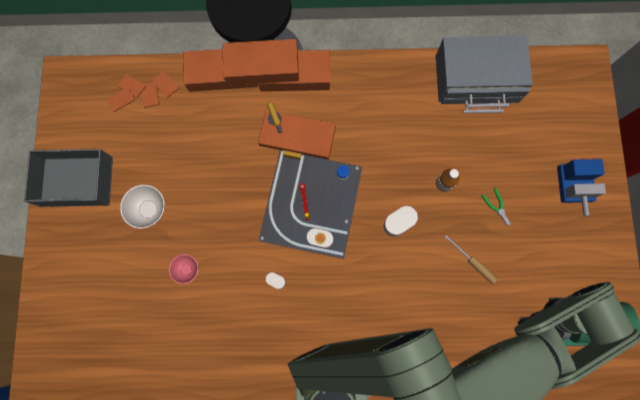

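View pics/top0c.png

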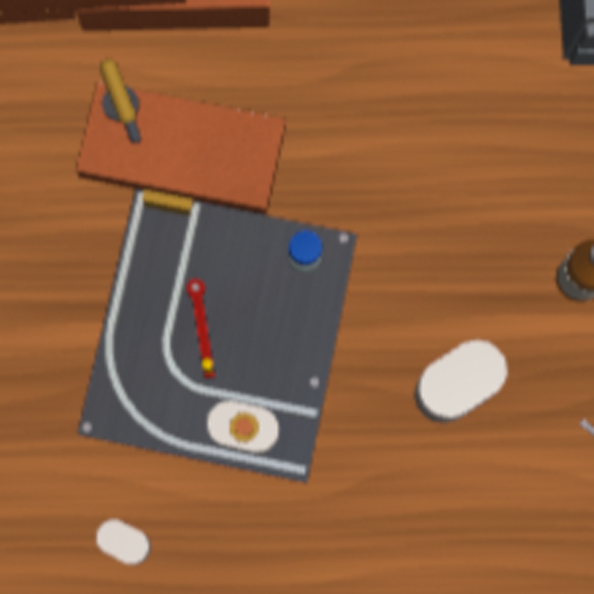

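View pics/scene0.png

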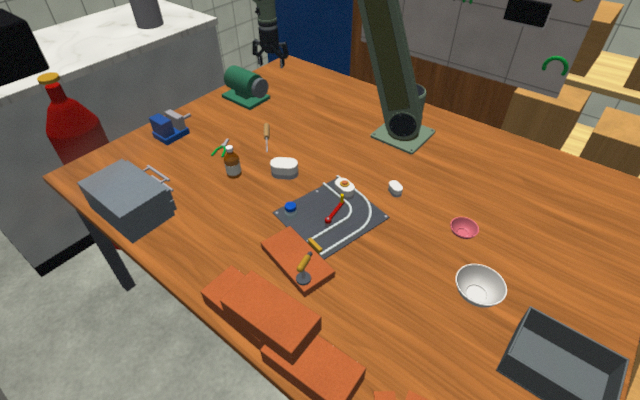

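Look-alikes for the carrier, in the top view: a large white block at (400,220), a small one at (275,280), and the one in the entry leg with the disc at (319,238). The last is the middle size, and the crop confirms it. The keeper's pivot is at about (302,186) and its peg at (307,215). Next I fit the track pose and overlay it.

```bash
cat > h.py <<'E'
import numpy as np,cv2
from scipy.optimize import least_squares
from scipy.spatial.transform import Rotation as R
from workcell import r,optics,models
C={n:optics.calibration(n) for n in("scene","top")}
def rot(n):
    q=C[n]["attitude"]; return R.from_quat([q[1],q[2],q[3],q[0]]).as_matrix()
def proj(n,P):
    p=(np.atleast_2d(P)-C[n]["xyz"])@rot(n); p=p@C[n]["K"].T; return p[:,:2]/p[:,2:]
def ray(n,uv): return rot(n)@np.linalg.inv(C[n]["K"])@[*uv,1]
def at_z(n,uv,z):
    d=ray(n,uv);c=C[n]["xyz"];return c+d*(z-c[2])/d[2]
def tri(a,b):
    A=[];y=[]
    for n,uv in(("top",a),("scene",b)):
        d=ray(n,uv);d/=np.linalg.norm(d);M=np.eye(3)-np.outer(d,d);A.append(M);y.append(M@C[n]["xyz"])
    return np.linalg.lstsq(np.vstack(A),np.hstack(y),rcond=None)[0]
def T(p,P):
    P=np.atleast_2d(np.array(P,float));c,s=np.cos(p[2]),np.sin(p[2])
    return np.c_[p[0]+c*P[:,0]-s*P[:,1],p[1]+s*P[:,0]+c*P[:,1],P[:,2]]
def inv(p,W):
    c,s=np.cos(p[2]),np.sin(p[2]);d=np.array(W[:2])-p[:2];return np.array([c*d[0]+s*d[1],-s*d[0]+c*d[1]])
E
python3 - <<'E'
from h import *
pk=np.array([[80,433],[309,481],[356,235],[317,411],[306,469],[196,287],[168,203]],float)
pk=(pk+.5)/2.7-.5+[230,80]
M=[[-135,135,6],[-135,-135,6],[165,-135,6],[-57,-130,22],[-123,-130,22],[55,35,37],[145,90,36]]
f=least_squares(lambda p:(proj("top",T(p,M))-pk).ravel(),[400,0,-.2],x_scale=[100,100,1])
p=f.x;print("track",p,np.round(f.fun.reshape(-1,2),2).tolist());np.save("p.npy",p)
print("carrier/disc z,track", [ (np.round(w,1),np.round(inv(p,w),1)) for w in [tri((319.5,237.5),(344.5,186))]])
pg=(np.array([208,365])+.5)/2.7-.5+[230,80]
P=at_z("top",pg,70);t=inv(p,P)-[55,35];print("peg",P,t,np.hypot(*t),"theta",np.arctan2(-t[0],t[1]))
import math
a=np.linspace(0,np.pi/2,12)
out=[]
for rr in(61,119): out.append([[-rr,-130,22]]+[[-rr*math.cos(x),rr*math.sin(x),22] for x in a]+[[145,rr,22]])
out.append([[-135,-135,6],[165,-135,6],[165,135,6],[-135,135,6],[-135,-135,6]])
for n,b in(("top",(80,300,230,450)),("scene",(100,320,240,460))):
    im=cv2.imread(f"pics/{n}0.png");im=cv2.resize(im[b[0]:b[1],b[2]:b[3]],None,fx=2.7,fy=2.7,interpolation=cv2.INTER_CUBIC)
    for o in out:
        q=(proj(n,T(p,o))-[b[2],b[0]]+.5)*2.7-.5
        cv2.polylines(im,[q.round().astype(int)],False,(0,255,0),1)
    cv2.imwrite(f"pics/ov_{n}.png",im)
cv2.imwrite("pics/ov.png",cv2.resize(np.hstack([cv2.imread("pics/ov_top.png")[:,:],cv2.imread("pics/ov_scene.png")]),None,fx=.67,fy=.67,interpolation=cv2.INTER_AREA))
E
```

```text
track [ 5.62233890e+02  5.30289652e+01 -2.24221990e-01] [[-0.93, 0.19], [-0.24, 0.26], [0.86, -1.13], [0.36, 0.45], [0.2, 0.06], [0.19, -0.16], [-0.43, 0.23]]
carrier/disc z,track [(array([460.3,  26.6,  39.4]), array([-93.5, -48.5]))]
peg [526.41681584  61.48825226  70.        ] [-91.80138375 -34.71632192] 98.14640628255948 theta 1.9323412983483124
```

View pics/ov.png

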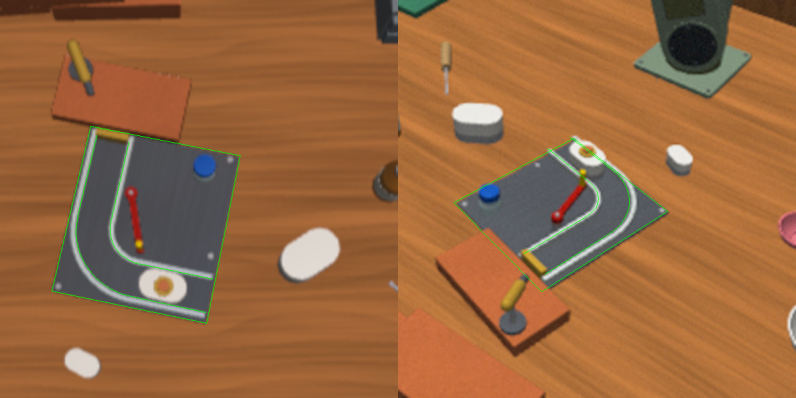

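```bash
cat > plan.py <<'E'
from h import *
p=np.load("p.npy")
def cur():
    s=r.sense();q=s["tcp_rot"];M=R.from_quat([q[1],q[2],q[3],q[0]]).as_matrix()
    return s,np.array(s["tool_pos"]),np.arctan2(M[1,0],M[0,0]),M
def rows(tgts,start=None):
    """tgts: list of (track x, track y, z, track yaw). prints tool-frame increments (m, rad)"""
    _,P,yaw,_=cur()
    if start is not None: P,yaw=T(p,[start[:3]])[0],start[3]+p[2]
    tr=[];ro=[]
    for t in tgts:
        W=T(p,[t[:3]])[0];d=W-P;c,s=np.cos(yaw),np.sin(yaw)
        y2=t[3]+p[2];dy=(y2-yaw+np.pi)%(2*np.pi)-np.pi
        tr.append([round(float(v)/1000,4) for v in (c*d[0]+s*d[1],s*d[0]-c*d[1],-d[2])]);ro.append([0,0,round(float(-dy),3)])
        P,yaw=W,y2
    print("translation",tr);print("rot",ro)
def st():
    s,P,yaw,M=cur();print("t",round(s["time_s"],2),"track",np.round(inv(p,P),1),"z",round(P[2],1),"yaw",round(yaw-p[2],3),"F",np.round(s["contact_force"],1),"tilt",np.round(M[2],3))
def carrier_pose(s):  # s along the centre line, 0 at bend start -> chord pose
    def pt(s):
        L=90*np.pi/2
        if s<0:return np.array([-90,s])
        if s<L:return 90*np.array([-np.cos(s/90),np.sin(s/90)])
        return np.array([s-L,90.])
    a,b=pt(s-15),pt(s+15);d=b-a;d/=np.hypot(*d);return (a+b)/2,d
def push(s,z=27,off=51):
    c,d=carrier_pose(s);q=c-off*d
    return (q[0],q[1],z,np.arctan2(d[1],d[0]))
E
python3 - <<'E'
from plan import *
st();s,P,yaw,M=cur()
W=T(p,[[-90,-150,100]])[0];print(W)
y0=yaw-p[2];a=inv(p,P)
f=np.linspace(0,1,13)[1:]
rows([(a[0]+(-90-a[0])*k,a[1]+(-150-a[1])*k,231.4+(120-231.4)*max(0,(k-.5)*2),y0+(np.pi/2-y0)*min(1,k*1.5)) for k in f])
E
```

```text
t 0.7 track [-193.  -637.9] z 231.4 yaw 0.64 F [-0.5  0.8  0.3] tilt [-0.  0. -1.]
[441.1346402  -73.20483288 100.        ]
translation [[0.0312, -0.0275, -0.0], [0.0341, -0.0237, -0.0], [0.0367, -0.0196, -0.0], [0.0387, -0.0152, -0.0], [0.0402, -0.0106, -0.0], [0.0411, -0.0058, -0.0], [0.0415, -0.001, 0.0186], [0.0414, 0.0038, 0.0186], [0.0407, 0.0086, 0.0186], [0.0407, 0.0086, 0.0186], [0.0407, 0.0086, 0.0186], [0.0407, 0.0086, 0.0186]]
rot [[0, 0, -0.116], [0, 0, -0.116], [0, 0, -0.116], [0, 0, -0.116], [0, 0, -0.116], [0, 0, -0.116], [0, 0, -0.116], [0, 0, -0.116], [0, 0, -0.0], [0, 0, -0.0], [0, 0, -0.0], [0, 0, -0.0]]
```

>>> move_arm(
  jaw=[0,0,0,0,0],
  translation=[
    [0.031,-0.0275,0],
    [0.034,-0.0235,0],
    [0.0365,-0.0195,0],
    [0.0385,-0.015,0],
    [0.04,-0.0105,0],
  ],
  rot=[
    [0,0,-0.116],
    [0,0,-0.116],
    [0,0,-0.116],
    [0,0,-0.116],
    [0,0,-0.116],
  ],
  force=20,
)

```text
time_s: 1.2
tool_pos: [319.5, -336.8, 231.5]
tcp_rot: [0.0, 0.878, 0.479, 0.0]
contact_force: [1.2, -0.2, 0.1]
opening: 12.5
```

>>> move_arm(
  jaw=[0,0,0,0,0],
  translation=[
    [0.041,-0.006,0],
    [0.0415,-0.001,0.0185],
    [0.0415,0.004,0.0185],
    [0.0405,0.0085,0.0185],
    [0.0405,0.0085,0.0185],
  ],
  rot=[
    [0,0,-0.116],
    [0,0,-0.116],
    [0,0,-0.116],
    [0,0,0],
    [0,0,0],
  ],
)

```text
time_s: 1.7
tool_pos: [407.0, -148.7, 157.1]
tcp_rot: [0.001, 0.783, 0.622, 0.0]
contact_force: [0.6, -1.3, -0.5]
opening: -0.1
```

Run:
```python
from plan import *
st();rows([(-90,-152,80,np.pi/2),(-90,-152,40,np.pi/2),(-90,-152,27.5,np.pi/2)])
```

```text
t 1.7 track [-106.5 -231.2] z 157.1 yaw 1.568 F [ 0.6 -1.3 -0.5] tilt [-0.     0.001 -1.   ]
translation [[0.0792, 0.0163, 0.0771], [0.0, 0.0, 0.04], [0.0, 0.0, 0.0125]]
rot [[0, 0, -0.003], [0, 0, -0.0], [0, 0, -0.0]]
```

>>> move_arm(
  jaw=[0,0,0,0,0],
  translation=[
    [0.04,0.008,0.03],
    [0.04,0.008,0.03],
    [0,0,0.037],
    [0,0,0.03],
    [0,0,0],
  ],
  rot=[
    [0,0,0],
    [0,0,0],
    [0,0,0],
    [0,0,0],
    [0,0,0],
  ],
)

```text
time_s: 2.2
tool_pos: [436.9, -75.8, 28.2]
tcp_rot: [-0.003, 0.782, 0.623, -0.003]
contact_force: [-0.5, -0.5, 0.4]
opening: 0.2
```

Run:
```python
from plan import *
st()
im=optics.snapshot("top")[:,:,::-1];im2=optics.snapshot("scene")[:,:,::-1]
a=cv2.resize(im[150:290,240:400],None,fx=2.5,fy=2.5,interpolation=2);b=cv2.resize(im2[130:270,260:420],None,fx=2.5,fy=2.5,interpolation=2)
cv2.imwrite("pics/s1.png",np.hstack([a,b]))
```

```text
t 2.2 track [ -93.6 -153.4] z 28.2 yaw 1.569 F [-0.5 -0.5  0.4] tilt [-0.    -0.008 -1.   ]
```

View pics/s1.png

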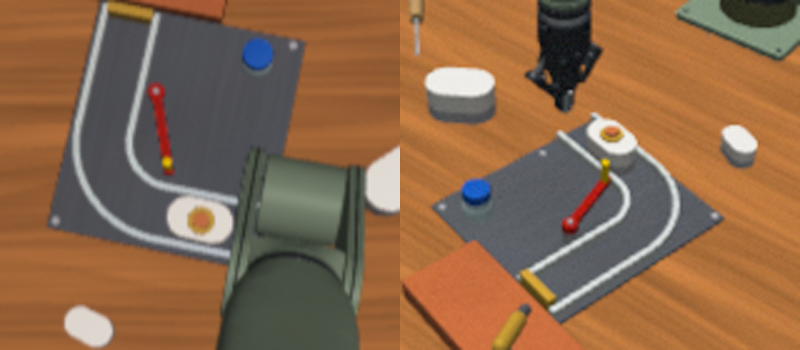

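The fingers are closed behind the carrier's tail at the entry and clear of the keeper. I'm starting the push.

Run:
```python
from plan import *
st()
S=[-85,-73,-65,-57,-50]+[-42+8*i for i in range(10)]
rows([push(s) for s in S])
```

```text
t 2.3 track [ -90.5 -153.8] z 31.4 yaw 1.568 F [ 0.4 -0.1  1.2] tilt [-0. -0. -1.]Traceback (most recent call last):
  File "<stdin>", line 4, in <module>
  File "plan.py", line 27, in push
    c,d=carrier_pose(s);q=c-off*d
        ~~~~~~~~~~~~^^^
  File "plan.py", line 25, in carrier_pose
    a,b=pt(s-15),pt(s+15);d=b-a;d/=np.hypot(*d);return (a+b)/2,d
                                ^^^^^^^^^^^^^^^
numpy._core._exceptions._UFuncOutputCastingError: Cannot cast ufunc 'divide' output from dtype('float64') to dtype('int64') with casting rule 'same_kind'
```

```bash
sed -i 's/np.array(\[-90,s\])/np.array([-90.,s])/' plan.py
python3 - <<'E'
from plan import *
S=[-85,-73,-65,-57,-50]+[-42+8*i for i in range(10)]
rows([push(s) for s in S])
E
```

```text
translation [[0.0178, 0.0004, 0.0044], [0.012, -0.0, -0.0], [0.008, -0.0, -0.0], [0.008, -0.0, -0.0], [0.007, -0.0, -0.0], [0.008, -0.0, -0.0], [0.008, -0.0, -0.0], [0.008, -0.0, -0.0], [0.008, -0.0, -0.0], [0.008, -0.0002, -0.0], [0.008, -0.001, -0.0], [0.008, -0.0021, -0.0], [0.008, -0.0033, -0.0], [0.0081, -0.0042, -0.0], [0.0081, -0.0042, -0.0]]
rot [[0, 0, -0.003], [0, 0, -0.0], [0, 0, -0.0], [0, 0, -0.0], [0, 0, -0.0], [0, 0, -0.0], [0, 0, -0.0], [0, 0, -0.0], [0, 0, -0.0], [0, 0, 0.005], [0, 0, 0.027], [0, 0, 0.05], [0, 0, 0.074], [0, 0, 0.089], [0, 0, 0.089]]
```

>>> move_arm(
  jaw=[0,0,0,0,0],
  translation=[
    [0.018,0,0.0045],
    [0.012,0,0],
    [0.008,0,0],
    [0.008,0,0],
    [0.007,0,0],
  ],
  rot=[
    [0,0,0],
    [0,0,0],
    [0,0,0],
    [0,0,0],
    [0,0,0],
  ],
)

```text
time_s: 2.8
tool_pos: [451.9, -24.8, 27.2]
tcp_rot: [0.001, 0.782, 0.623, 0.0]
contact_force: [-2.3, -10.5, 1.7]
opening: -0.1
```

>>> move_arm(
  jaw=[0,0,0,0,0],
  translation=[
    [0.008,0,0],
    [0.008,0,0],
    [0.008,0,0],
    [0.008,0,0],
    [0.008,0,0],
  ],
  rot=[
    [0,0,0],
    [0,0,0],
    [0,0,0],
    [0,0,0],
    [0,0,0],
  ],
)

```text
time_s: 3.3
tool_pos: [460.5, 13.1, 27.2]
tcp_rot: [0.001, 0.782, 0.623, -0.001]
contact_force: [-1.6, -7.1, 4.8]
opening: 0.0
```

Run:
```python
from plan import *
st()
b=optics.snapshot("scene")[:,:,::-1];st()
a=optics.snapshot("top")[:,:,::-1]
for q in("carrier","work"):
  for d in models.regions_of("scene",q)[:3]: print(q,round(d["p"],2),np.round(d["bbox"]))
a=cv2.resize(a[150:290,240:400],None,fx=2.5,fy=2.5,interpolation=2);b=cv2.resize(b[130:270,260:420],None,fx=2.5,fy=2.5,interpolation=2)
cv2.imwrite("pics/s2.png",np.hstack([a,b]))
S=[-2+8*i for i in range(10)]
rows([push(s) for s in S])
```

```text
t 3.3 track [-90.3 -61.5] z 27.2 yaw 1.57 F [-1.6 -7.1  4.8] tilt [-0.002  0.001 -1.   ]
t 3.35 track [-90.2 -60.4] z 27.1 yaw 1.569 F [-0.9 -2.8  1.6] tilt [-0.001  0.001 -1.   ]
carrier 0.63 [388. 180. 403. 197.]
carrier 0.59 [272. 156. 300. 181.]
carrier 0.5 [345. 183. 361. 203.]
work 0.58 [348. 185. 358. 192.]
translation [[0.0076, -0.0006, -0.0004], [0.008, -0.0021, -0.0], [0.008, -0.0033, -0.0], [0.0081, -0.0042, -0.0], [0.0081, -0.0042, -0.0], [0.0081, -0.0042, -0.0], [0.0081, -0.0042, -0.0], [0.0081, -0.0042, -0.0], [0.0081, -0.0042, -0.0], [0.0081, -0.0042, -0.0]]
rot [[0, 0, 0.028], [0, 0, 0.05], [0, 0, 0.074], [0, 0, 0.089], [0, 0, 0.089], [0, 0, 0.089], [0, 0, 0.089], [0, 0, 0.089], [0, 0, 0.089], [0, 0, 0.089]]
```

View pics/s2.png

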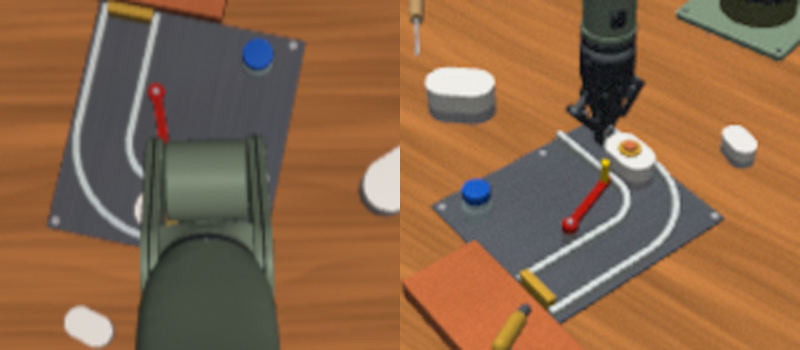

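The carrier slides with the disc on it. Into the bend.

>>> move_arm(
  jaw=[0,0,0,0,0],
  translation=[
    [0.0076,-0.0006,0],
    [0.008,-0.002,0],
    [0.008,-0.0033,0],
    [0.008,-0.0042,0],
    [0.008,-0.0042,0],
  ],
  rot=[
    [0,0,0.028],
    [0,0,0.05],
    [0,0,0.074],
    [0,0,0.089],
    [0,0,0.089],
  ],
)

```text
time_s: 4.0
tool_pos: [458.5, 55.2, 26.5]
tcp_rot: [0.0, 0.875, 0.484, -0.002]
contact_force: [-2.2, -6.9, 4.6]
opening: -0.1
```

>>> move_arm(
  jaw=[0,0,0,0,0],
  translation=[
    [0.008,-0.0042,0],
    [0.008,-0.0042,0],
    [0.008,-0.0042,0],
    [0.008,-0.0042,0],
    [0,0,0],
  ],
  rot=[
    [0,0,0.089],
    [0,0,0.089],
    [0,0,0.089],
    [0,0,0.089],
    [0,0,0],
  ],
)

```text
time_s: 4.5
tool_pos: [464.5, 90.9, 26.2]
tcp_rot: [-0.0, 0.946, 0.323, -0.003]
contact_force: [-4.1, -3.9, 3.2]
opening: -0.2
```

Run:
```python
from plan import *
st()
b=optics.snapshot("scene")[:,:,::-1]
b=cv2.resize(b[130:270,260:420],None,fx=4,fy=4,interpolation=2)
S=[62,70]
for s in [-2,62]+[-2+8*i for i in range(10)]: pass
for o in (push(62)[:3],):
  pass
c,d=carrier_pose(62)
n=np.array([-d[1],d[0]]);a=np.linspace(-np.pi/2,np.pi/2,12)
pts=[c+d*15+25*(d*np.cos(t)+n*np.sin(t)) for t in a]+[c-d*15-25*(d*np.cos(t)+n*np.sin(t)) for t in a]
q=(proj("scene",T(p,[[*v,48] for v in pts]))-[260,130]+.5)*4-.5
cv2.polylines(b,[q.round().astype(int)],True,(0,255,0),1)
cv2.imwrite("pics/s3.png",b)
rows([push(s) for s in [70+8*i for i in range(16)]])
```

```text
t 4.5 track [-103.7   15.2] z 26.2 yaw 0.881 F [-4.1 -3.9  3.2] tilt [-0.006 -0.002 -1.   ]
translation [[0.0113, -0.0033, -0.0008], [0.0081, -0.0042, -0.0], [0.0081, -0.0042, -0.0], [0.0081, -0.0042, -0.0], [0.0081, -0.0042, -0.0], [0.0081, -0.0042, -0.0], [0.0081, -0.0042, -0.0], [0.0081, -0.0042, -0.0], [0.0081, -0.0038, -0.0], [0.008, -0.0028, -0.0], [0.008, -0.0017, -0.0], [0.008, -0.0004, -0.0], [0.008, -0.0, -0.0], [0.008, -0.0, -0.0], [0.008, -0.0, -0.0], [0.008, -0.0, -0.0]]
rot [[0, 0, 0.089], [0, 0, 0.089], [0, 0, 0.089], [0, 0, 0.089], [0, 0, 0.089], [0, 0, 0.089], [0, 0, 0.089], [0, 0, 0.089], [0, 0, 0.078], [0, 0, 0.054], [0, 0, 0.031], [0, 0, 0.008], [0, 0, -0.0], [0, 0, -0.0], [0, 0, -0.0], [0, 0, -0.0]]
```

View pics/s3.png

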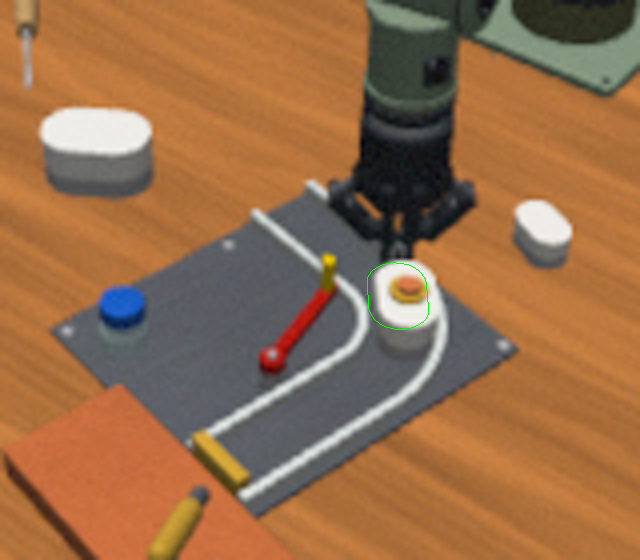

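>>> move_arm(
  jaw=[0,0,0,0,0],
  translation=[
    [0.01,-0.0035,-0.0008],
    [0.008,-0.0042,0],
    [0.008,-0.0042,0],
    [0.008,-0.0042,0],
    [0.008,-0.0042,0],
  ],
  rot=[
    [0,0,0.089],
    [0,0,0.089],
    [0,0,0.089],
    [0,0,0.089],
    [0,0,0.089],
  ],
)

```text
time_s: 5.05
tool_pos: [490.8, 127.8, 26.3]
tcp_rot: [0.001, 0.995, 0.104, -0.005]
contact_force: [-7.0, -4.8, 1.4]
opening: 0.0
```

Run:
```python
from plan import *
st()
b=optics.snapshot("scene")[:,:,::-1]
cv2.imwrite("pics/s4.png",cv2.resize(b[150:270,270:410],None,fx=4,fy=4,interpolation=2))
rows([push(s) for s in [110+8*i for i in range(17)]])
```

```text
t 5.05 track [-86.3  57. ] z 26.3 yaw 0.433 F [-7.  -4.8  1.4] tilt [-0.01   0.001 -1.   ]
translation [[0.0091, -0.0042, -0.0006], [0.0081, -0.0042, -0.0], [0.0081, -0.0042, -0.0], [0.0081, -0.0038, -0.0], [0.008, -0.0028, -0.0], [0.008, -0.0017, -0.0], [0.008, -0.0004, -0.0], [0.008, -0.0, -0.0], [0.008, -0.0, -0.0], [0.008, -0.0, -0.0], [0.008, -0.0, -0.0], [0.008, -0.0, -0.0], [0.008, -0.0, -0.0], [0.008, 0.0, -0.0], [0.008, -0.0, -0.0], [0.008, -0.0, -0.0], [0.008, -0.0, -0.0]]
rot [[0, 0, 0.082], [0, 0, 0.089], [0, 0, 0.089], [0, 0, 0.078], [0, 0, 0.054], [0, 0, 0.031], [0, 0, 0.008], [0, 0, -0.0], [0, 0, -0.0], [0, 0, -0.0], [0, 0, -0.0], [0, 0, -0.0], [0, 0, -0.0], [0, 0, -0.0], [0, 0, -0.0], [0, 0, -0.0], [0, 0, -0.0]]
```

View pics/s4.png

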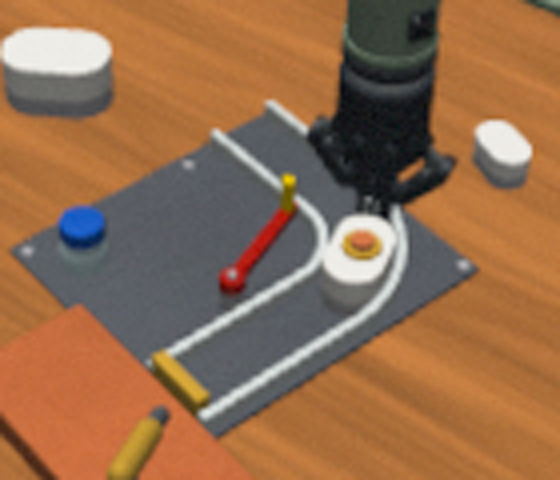

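>>> move_arm(
  jaw=[0,0,0,0,0],
  translation=[
    [0.009,-0.0042,0],
    [0.008,-0.0042,0],
    [0.008,-0.0042,0],
    [0.008,-0.0038,0],
    [0.008,-0.0028,0],
  ],
  rot=[
    [0,0,0.082],
    [0,0,0.089],
    [0,0,0.089],
    [0,0,0.078],
    [0,0,0.054],
  ],
)

```text
time_s: 5.6
tool_pos: [531.5, 149.5, 26.3]
tcp_rot: [0.001, 0.996, -0.091, -0.003]
contact_force: [-4.7, -0.6, -1.5]
opening: 0.1
```

>>> move_arm(
  jaw=[0,0,0,0,0],
  translation=[
    [0.008,-0.0017,0],
    [0.008,-0.0004,0],
    [0.008,0,0],
    [0.008,0,0],
    [0.008,0,0],
  ],
  rot=[
    [0,0,0.031],
    [0,0,0.008],
    [0,0,0],
    [0,0,0],
    [0,0,0],
  ],
)

```text
time_s: 6.1
tool_pos: [574.6, 143.4, 27.2]
tcp_rot: [0.0, 0.994, -0.109, -0.0]
contact_force: [-1.6, 0.8, -1.2]
opening: -0.0
```

Run:
```python
from plan import *
st()
b=optics.snapshot("scene")[:,:,::-1]
for q in("carrier","work"):
  for d in models.regions_of("scene",q)[:4]: print(q,round(d["p"],2),np.round(d["bbox"]))
print(proj("scene",T(p,[[182-141.4,90,48]])))
rows([push(s) for s in [190,198,206,214,222,230,238,244]])
```

```text
t 6.1 track [-8.  90.9] z 27.2 yaw 0.006 F [-1.6  0.8 -1.2] tilt [-0.  0. -1.]
carrier 0.96 [271. 158. 298. 181.]
carrier 0.63 [388. 181. 403. 198.]
carrier 0.59 [259. 178. 387. 296.]
carrier 0.57 [332. 216. 353. 241.]
work 0.62 [448. 218. 482. 239.]
[[340.78566493 224.11855081]]
translation [[0.0046, 0.0013, 0.0008], [0.008, -0.0, -0.0], [0.008, -0.0, -0.0], [0.008, 0.0, -0.0], [0.008, -0.0, -0.0], [0.008, -0.0, -0.0], [0.008, -0.0, -0.0], [0.006, 0.0, -0.0]]
rot [[0, 0, 0.006], [0, 0, -0.0], [0, 0, -0.0], [0, 0, -0.0], [0, 0, -0.0], [0, 0, -0.0], [0, 0, -0.0], [0, 0, -0.0]]
```

>>> move_arm(
  jaw=[0,0,0,0,0],
  translation=[
    [0.007,0.001,0],
    [0.008,0,0],
    [0.008,0,0],
    [0.008,0,0],
    [0.008,0,0],
  ],
  rot=[
    [0,0,0.006],
    [0,0,0],
    [0,0,0],
    [0,0,0],
    [0,0,0],
  ],
)

```text
time_s: 6.75
tool_pos: [610.1, 134.2, 27.8]
tcp_rot: [0.0, 0.994, -0.112, -0.002]
contact_force: [-6.2, 1.1, 5.1]
opening: -0.1
```

>>> move_arm(
  jaw=[0,0,0,0,0],
  translation=[
    [0.005,0,0],
    [0.004,0,0],
    [0.003,0,0],
    [0.002,0,0],
    [0.002,0,0],
  ],
  rot=[
    [0,0,0],
    [0,0,0],
    [0,0,0],
    [0,0,0],
    [0,0,0],
  ],
)

```text
time_s: 7.25
tool_pos: [625.7, 130.7, 27.7]
tcp_rot: [0.0, 0.994, -0.112, -0.002]
contact_force: [-6.1, 1.4, 4.6]
opening: -0.4
```

Run:
```python
from plan import *
st()
```

```text
t 7.25 track [44.6 89.9] z 27.7 yaw -0.0 F [-6.1  1.4  4.6] tilt [-0.004  0.001 -1.   ]
```

>>> move_arm(
  jaw=[0,0,0,0,0],
  translation=[
    [0.002,0,0],
    [0.002,0,0],
    [0.002,0,0],
    [0.001,0,0],
    [0.001,0,0],
  ],
  rot=[
    [0,0,0],
    [0,0,0],
    [0,0,0],
    [0,0,0],
    [0,0,0],
  ],
)

```text
time_s: 7.75
tool_pos: [632.5, 129.2, 27.7]
tcp_rot: [0.0, 0.994, -0.112, -0.003]
contact_force: [-10.1, 3.2, 6.9]
opening: -0.3
```

>>> move_arm(
  jaw=[0,0,0],
  translation=[
    [0.001,0,0],
    [0.001,0,0],
    [0,0,0],
  ],
  rot=[
    [0,0,0],
    [0,0,0],
    [0,0,0],
  ],
)

```text
time_s: 8.05
tool_pos: [632.5, 129.1, 27.7]
tcp_rot: [0.0, 0.994, -0.112, -0.005]
contact_force: [-12.3, 3.5, 8.2]
opening: 0.0
```

>>> move_arm(
  jaw=[0,0,0,0],
  translation=[
    [0.002,0,0],
    [0.002,0,0],
    [0.002,0,0],
    [0,0,0],
  ],
  rot=[
    [0,0,0],
    [0,0,0],
    [0,0,0],
    [0,0,0],
  ],
)

```text
time_s: 8.45
tool_pos: [632.6, 129.1, 27.8]
tcp_rot: [0.0, 0.994, -0.112, -0.011]
contact_force: [-25.8, 8.1, 18.8]
opening: -0.2
```

Run:
```python
from plan import *
st()
b=optics.snapshot("scene")[:,:,::-1]
b=cv2.resize(b[170:260,290:400],None,fx=6,fy=6,interpolation=2)
c=np.array([105,90.]);d=np.array([1.,0]);n=np.array([0,1.]);a=np.linspace(-np.pi/2,np.pi/2,12)
pts=[c+d*15+25*(d*np.cos(t)+n*np.sin(t)) for t in a]+[c-d*15-25*(d*np.cos(t)+n*np.sin(t)) for t in a]
q=(proj("scene",T(p,[[*v,48] for v in pts]))-[290,170]+.5)*6-.5
cv2.polylines(b,[q.round().astype(int)],True,(0,255,0),1)
cv2.imwrite("pics/s5.png",b)
```

```text
t 8.45 track [51.7 89.8] z 27.8 yaw -0.001 F [-25.8   8.1  18.8] tilt [-0.022  0.003 -1.   ]
```

View pics/s5.png

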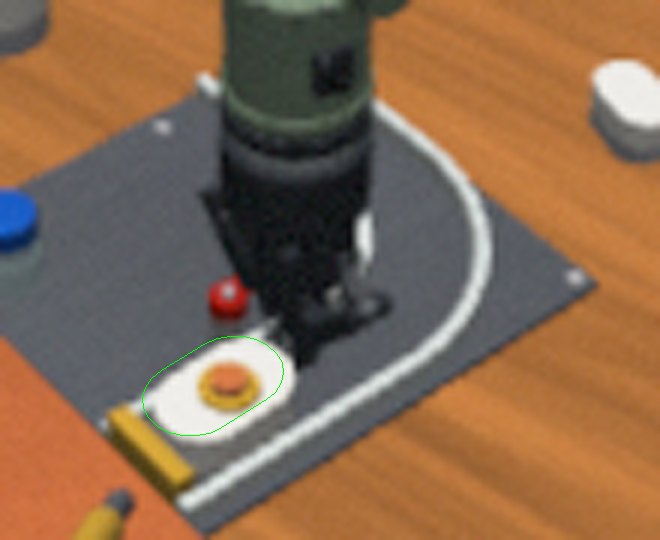

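The carrier is blocked firmly, with the force climbing to 26 N and no motion, and the picture shows its nose on the brass stop with the disc in the middle. I'm backing off and going round to the keeper.

>>> move_arm(
  jaw=[0,0,0,0,0],
  translation=[
    [-0.01,0,0],
    [-0.03,0,0],
    [-0.02,0,-0.03],
    [0,0,-0.04],
    [0,0,-0.02],
  ],
  rot=[
    [0,0,0],
    [0,0,0],
    [0,0,0],
    [0,0,0],
    [0,0,0],
  ],
)

```text
time_s: 9.0
tool_pos: [586.4, 140.8, 121.2]
tcp_rot: [-0.001, 0.994, -0.112, 0.004]
contact_force: [0.4, -0.7, 0.4]
opening: 0.2
```

Run:
```python
from plan import *
st();s,P,yaw,M=cur();a=inv(p,P);y0=yaw-p[2]
print(s["joints"])
import math
def kp(th,off=17,z=42): return (55-95*math.sin(th)-off*math.cos(th),35+95*math.cos(th)-off*math.sin(th),z,th)
t=kp(1.95,32,120);print(t)
rows([(a[0]+(t[0]-a[0])*k,a[1]+(t[1]-a[1])*k,P[2]+(120-P[2])*k,y0+(t[3]-y0)*k) for k in np.linspace(0,1,16)[1:]])
```

```text
t 9.0 track [ 4.  90.9] z 121.2 yaw 0.001 F [ 0.4 -0.7  0.4] tilt [ 0.007 -0.003 -1.   ]
[ 2.16887546e-01  4.45624766e-01  1.66182955e+00 -6.36236389e-04
  1.02671079e+00  2.01156124e+00]
(-21.405386322126404, -29.893889858496074, 120, 1.95)
translation [[-0.0017, 0.0081, 0.0001], [-0.0027, 0.0078, 0.0001], [-0.0037, 0.0073, 0.0001], [-0.0046, 0.0068, 0.0001], [-0.0055, 0.0061, 0.0001], [-0.0062, 0.0054, 0.0001], [-0.0069, 0.0045, 0.0001], [-0.0074, 0.0036, 0.0001], [-0.0078, 0.0026, 0.0001], [-0.0081, 0.0016, 0.0001], [-0.0082, 0.0005, 0.0001], [-0.0082, -0.0005, 0.0001], [-0.0081, -0.0016, 0.0001], [-0.0078, -0.0026, 0.0001], [-0.0074, -0.0036, 0.0001]]
rot [[0, 0, -0.13], [0, 0, -0.13], [0, 0, -0.13], [0, 0, -0.13], [0, 0, -0.13], [0, 0, -0.13], [0, 0, -0.13], [0, 0, -0.13], [0, 0, -0.13], [0, 0, -0.13], [0, 0, -0.13], [0, 0, -0.13], [0, 0, -0.13], [0, 0, -0.13], [0, 0, -0.13]]
```

>>> move_arm(
  jaw=[0,0,0,0,0],
  translation=[
    [-0.0017,0.008,0],
    [-0.0027,0.0078,0],
    [-0.0037,0.0073,0],
    [-0.0046,0.0068,0],
    [-0.0055,0.006,0],
  ],
  rot=[
    [0,0,-0.13],
    [0,0,-0.13],
    [0,0,-0.13],
    [0,0,-0.13],
    [0,0,-0.13],
  ],
)

```text
time_s: 9.5
tool_pos: [568.3, 102.7, 118.0]
tcp_rot: [0.0, 0.977, 0.214, 0.002]
contact_force: [0.7, -0.9, -0.0]
opening: -0.0
```

>>> move_arm(
  jaw=[0,0,0,0,0],
  translation=[
    [-0.0062,0.0054,0],
    [-0.0069,0.0045,0],
    [-0.0074,0.0036,0],
    [-0.0078,0.0026,0],
    [-0.008,0.0016,0],
  ],
  rot=[
    [0,0,-0.13],
    [0,0,-0.13],
    [0,0,-0.13],
    [0,0,-0.13],
    [0,0,-0.13],
  ],
)

```text
time_s: 10.0
tool_pos: [551.0, 65.4, 118.0]
tcp_rot: [0.001, 0.857, 0.515, 0.001]
contact_force: [-0.4, -0.5, 0.4]
opening: -0.1
```

>>> move_arm(
  jaw=[0,0,0,0,0],
  translation=[
    [-0.0082,0.0005,0],
    [-0.0082,-0.0005,0],
    [-0.008,-0.0016,0],
    [-0.0078,-0.0026,0],
    [-0.0074,-0.0036,0],
  ],
  rot=[
    [0,0,-0.13],
    [0,0,-0.13],
    [0,0,-0.13],
    [0,0,-0.13],
    [0,0,-0.13],
  ],
)

```text
time_s: 10.5
tool_pos: [533.9, 28.0, 117.9]
tcp_rot: [0.001, 0.648, 0.762, 0.001]
contact_force: [0.5, 0.7, -0.2]
opening: 0.1
```

```bash
cat >> plan.py <<'E'
def kp(th,off=17,z=43): return (55-95*np.sin(th)-off*np.cos(th),35+95*np.cos(th)-off*np.sin(th),z,th)
E
python3 - <<'E'
from plan import *
st()
b=optics.snapshot("scene")[:,:,::-1]
for d in models.regions_of("scene","keeper_peg")[:2]+models.regions_of("scene","keeper")[:2]: print(round(d["p"],2),np.round(d["bbox"]))
print(proj("scene",T(p,[(*kp(1.95,0)[:2],70),(*kp(1.95,0)[:2],37),(*kp(2.1,0)[:2],70)])))
b=cv2.resize(b[160:250,290:390],None,fx=6,fy=6,interpolation=2);cv2.imwrite("pics/s6.png",b)
rows([kp(1.95,32,z) for z in(95,70,43)])
E
```

```text
t 10.5 track [-22.  -30.7] z 117.9 yaw 1.955 F [ 0.5  0.7 -0.2] tilt [-0.001  0.003 -1.   ]
0.73 [326. 197. 346. 223.]
0.64 [327. 194. 343. 224.]
[[340.12361463 194.12292749]
 [339.86045709 201.19029036]
 [336.24156729 192.90768831]]
translation [[0.0003, 0.0011, 0.0229], [0.0, 0.0, 0.025], [0.0, 0.0, 0.027]]
rot [[0, 0, -0.003], [0, 0, -0.0], [0, 0, -0.0]]
```

View pics/s6.png

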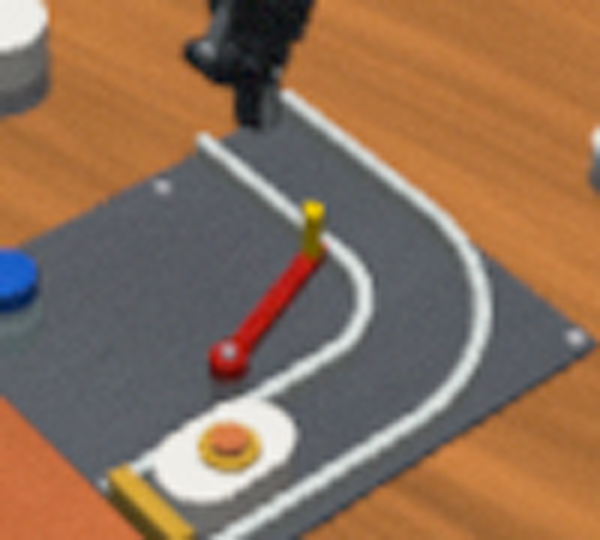

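The keeper peg is at about (342,195) in the full picture, as predicted. The carrier sits at the stop with its disc on. I'm lowering behind the peg.

>>> move_arm(
  jaw=[0,0,0,0],
  translation=[
    [0,0.001,0.025],
    [0,0,0.025],
    [0,0,0.025],
    [0,0,0],
  ],
  rot=[
    [0,0,0],
    [0,0,0],
    [0,0,0],
    [0,0,0],
  ],
)

```text
time_s: 11.05
tool_pos: [532.2, 28.9, 39.8]
tcp_rot: [-0.002, 0.651, 0.759, -0.002]
contact_force: [-0.3, 0.7, -0.2]
opening: 0.4
```

Run:
```python
from plan import *
st()
rows([kp(1.95,25),kp(1.95,18)]+[kp(t) for t in np.arange(1.85,-0.01,-.1)])
```

```text
t 11.05 track [-24.  -30.2] z 39.8 yaw 1.948 F [-0.3  0.7 -0.2] tilt [ 0.001 -0.006 -1.   ]
translation [[0.0064, 0.0025, -0.0032], [0.007, -0.0, -0.0], [0.0106, -0.0012, -0.0], [0.0096, -0.0012, -0.0], [0.0096, -0.0012, -0.0], [0.0096, -0.0012, -0.0], [0.0096, -0.0012, -0.0], [0.0096, -0.0012, -0.0], [0.0096, -0.0012, -0.0], [0.0096, -0.0012, -0.0], [0.0096, -0.0012, -0.0], [0.0096, -0.0012, -0.0], [0.0096, -0.0012, -0.0], [0.0096, -0.0012, -0.0], [0.0096, -0.0012, -0.0], [0.0096, -0.0012, -0.0], [0.0096, -0.0012, -0.0], [0.0096, -0.0012, -0.0], [0.0096, -0.0012, -0.0], [0.0096, -0.0012, -0.0], [0.0096, -0.0012, -0.0]]
rot [[0, 0, -0.002], [0, 0, -0.0], [0, 0, 0.1], [0, 0, 0.1], [0, 0, 0.1], [0, 0, 0.1], [0, 0, 0.1], [0, 0, 0.1], [0, 0, 0.1], [0, 0, 0.1], [0, 0, 0.1], [0, 0, 0.1], [0, 0, 0.1], [0, 0, 0.1], [0, 0, 0.1], [0, 0, 0.1], [0, 0, 0.1], [0, 0, 0.1], [0, 0, 0.1], [0, 0, 0.1], [0, 0, 0.1]]
```

>>> move_arm(
  jaw=[0,0,0,0,0],
  translation=[
    [0.0064,0.0025,-0.0032],
    [0.007,0,0],
    [0.0106,-0.0012,0],
    [0.0096,-0.0012,0],
    [0.0096,-0.0012,0],
  ],
  rot=[
    [0,0,0],
    [0,0,0],
    [0,0,0.1],
    [0,0,0.1],
    [0,0,0.1],
  ],
)

```text
time_s: 11.55
tool_pos: [530.2, 72.7, 47.4]
tcp_rot: [0.001, 0.758, 0.652, 0.002]
contact_force: [0.6, -1.7, -0.1]
opening: -0.3
```

>>> move_arm(
  jaw=[0,0,0,0,0],
  translation=[
    [0.0096,-0.0012,0],
    [0.0096,-0.0012,0],
    [0.0096,-0.0012,0],
    [0.0096,-0.0012,0],
    [0.0096,-0.0012,0],
  ],
  rot=[
    [0,0,0.1],
    [0,0,0.1],
    [0,0,0.1],
    [0,0,0.1],
    [0,0,0.1],
  ],
)

```text
time_s: 12.05
tool_pos: [540.4, 119.6, 47.3]
tcp_rot: [0.001, 0.896, 0.445, 0.001]
contact_force: [0.3, -1.5, -0.8]
opening: -0.2
```

Run:
```python
from plan import *
st();print(kp(1.15))
b=optics.snapshot("scene")
for n in("keeper","keeper_peg"):
  for d in models.regions_of("scene",n)[:2]: print(n,round(d["p"],2),np.round(d["bbox"]))
print(proj("scene",T(p,[(*kp(1.15,0)[:2],70),(55,35,37)])))
rows([kp(t) for t in np.arange(1.05,-0.01,-.1)])
```

```text
t 12.05 track [-36.1  60. ] z 47.3 yaw 1.146 F [ 0.3 -1.5 -0.8] tilt [ 0.002  0.002 -1.   ]
(np.float64(-38.65686081978017), np.float64(58.289319899566095), 43, 1.15)
keeper 0.54 [447. 218. 483. 239.]
keeper 0.46 [326. 212. 355. 226.]
keeper_peg 0.67 [326. 209. 358. 224.]
keeper_peg 0.56 [214. 138. 230. 158.]
[[354.60439867 206.37744452]
 [326.34996045 218.79782543]]
translation [[0.007, -0.0029, 0.0039], [0.0096, -0.0012, -0.0], [0.0096, -0.0012, -0.0], [0.0096, -0.0012, -0.0], [0.0096, -0.0012, -0.0], [0.0096, -0.0012, -0.0], [0.0096, -0.0012, -0.0], [0.0096, -0.0012, -0.0], [0.0096, -0.0012, -0.0], [0.0096, -0.0012, -0.0], [0.0096, -0.0012, -0.0]]
rot [[0, 0, 0.103], [0, 0, 0.1], [0, 0, 0.1], [0, 0, 0.1], [0, 0, 0.1], [0, 0, 0.1], [0, 0, 0.1], [0, 0, 0.1], [0, 0, 0.1], [0, 0, 0.1], [0, 0, 0.1]]
```

Keeper moving. I'll continue and bring z back to 44.

>>> move_arm(
  jaw=[0,0,0,0,0],
  translation=[
    [0.007,-0.0025,0.0035],
    [0.0096,-0.0012,0],
    [0.0096,-0.0012,0],
    [0.0096,-0.0012,0],
    [0.0096,-0.0012,0],
  ],
  rot=[
    [0,0,0.1],
    [0,0,0.1],
    [0,0,0.1],
    [0,0,0.1],
    [0,0,0.1],
  ],
)

```text
time_s: 12.7
tool_pos: [568.1, 153.3, 42.6]
tcp_rot: [-0.0, 0.978, 0.21, -0.0]
contact_force: [-0.5, -0.5, -0.2]
opening: 0.3
```

>>> move_arm(
  jaw=[0,0,0,0,0],
  translation=[
    [0.0096,-0.0012,0],
    [0.0096,-0.0012,0],
    [0.0096,-0.0012,0],
    [0.0096,-0.0012,0],
    [0.005,-0.0006,0],
  ],
  rot=[
    [0,0,0.1],
    [0,0,0.1],
    [0,0,0.1],
    [0,0,0.1],
    [0,0,0.05],
  ],
)

```text
time_s: 13.2
tool_pos: [609.2, 169.0, 42.6]
tcp_rot: [-0.0, 1.0, -0.013, 0.0]
contact_force: [-1.4, -0.4, -0.0]
opening: 0.0
```

Run:
```python
from plan import *
st();print(r.sense()["joints"][5])
rows([kp(t) for t in (.05,0)])
```

```text
t 13.2 track [ 20.  123.5] z 42.6 yaw 0.199 F [-1.4 -0.4 -0. ] tilt [ 0. -0. -1.]
1.8483878286520785
translation [[0.0141, -0.0028, -0.0004], [0.0048, -0.0007, -0.0]]
rot [[0, 0, 0.149], [0, 0, 0.05]]
```

>>> move_arm(
  jaw=[0,0,0,0,0],
  translation=[
    [0.006,-0.001,0],
    [0.004,-0.001,0],
    [0.003,0,0],
    [0.002,0,0],
    [0.002,0,0],
  ],
  rot=[
    [0,0,0.08],
    [0,0,0.07],
    [0,0,0.05],
    [0,0,0],
    [0,0,0],
  ],
)

```text
time_s: 13.7
tool_pos: [625.3, 169.0, 42.5]
tcp_rot: [-0.0, 0.994, -0.111, -0.0]
contact_force: [-4.8, 2.7, 2.1]
opening: 0.1
```

>>> move_arm(
  jaw=[0,0,0,0,0],
  translation=[
    [0.001,0,0],
    [0.001,0,0],
    [0.001,0,0],
    [0.001,0,0],
    [0,0,0],
  ],
  rot=[
    [0,0,0],
    [0,0,0],
    [0,0,0],
    [0,0,0],
    [0,0,0],
  ],
)

```text
time_s: 14.2
tool_pos: [625.5, 169.0, 42.4]
tcp_rot: [0.0, 0.994, -0.112, -0.004]
contact_force: [-12.1, 4.5, 7.1]
opening: 0.1
```

Run:
```python
from plan import *
st()
```

```text
t 14.2 track [ 35.9 127.1] z 42.4 yaw 0.001 F [-12.1   4.5   7.1] tilt [-0.009  0.001 -1.   ]
```

The bar stopped where expected, at finger x = 35.9 with the force rising. Retreating.

>>> move_arm(
  jaw=[0,0,0,0,0],
  translation=[
    [-0.01,0,0],
    [-0.02,0,0],
    [-0.02,0,-0.03],
    [0,0,-0.045],
    [0,0,-0.045],
  ],
  rot=[
    [0,0,0],
    [0,0,0],
    [0,0,0],
    [0,0,0],
    [0,0,0],
  ],
)

```text
time_s: 14.7
tool_pos: [580.2, 178.9, 163.0]
tcp_rot: [0.001, 0.994, -0.111, -0.0]
contact_force: [0.8, -0.2, 0.6]
opening: -0.2
```

>>> move_arm(
  jaw=[0,0,0,0,0],
  translation=[
    [-0.04,-0.02,-0.03],
    [-0.04,-0.03,0],
    [-0.04,-0.03,0],
    [-0.04,-0.03,0],
    [0,0,0],
  ],
  rot=[
    [0,0,0],
    [0,0,0],
    [0,0,0],
    [0,0,0],
    [0,0,0],
  ],
)

```text
time_s: 15.2
tool_pos: [448.5, 323.4, 190.3]
tcp_rot: [-0.001, 0.994, -0.108, -0.0]
contact_force: [-0.1, -1.3, 0.4]
opening: 0.5
```

Run:
```python
from plan import *
st()
a=optics.snapshot("top")[:,:,::-1];b=optics.snapshot("scene")[:,:,::-1]
a=cv2.resize(a[100:260,240:370],(488,600),interpolation=2)[:,:390];b=cv2.resize(b[150:300,270:370],(400,600),interpolation=2)
cv2.imwrite("pics/s7.png",np.hstack([a,b]))
```

```text
t 15.2 track [-171.   238.4] z 190.3 yaw 0.007 F [-0.1 -1.3  0.4] tilt [-0.    -0.002 -1.   ]
```

View pics/s7.png

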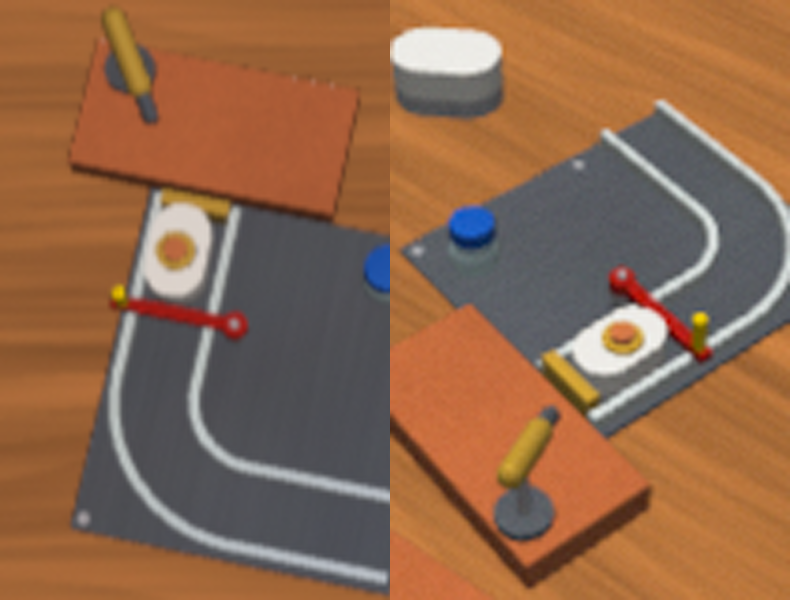

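In both views the carrier is against the stop, with the disc on top at (175,250) in the top view. The red bar is square across the channel just behind the tail, with its peg at (118,293), and the arm is clear.

```bash
python3 -c "
from workcell import ticket;print(ticket.finish_job())"
```

```text
the job is handed in; nothing more can be done
None
```

The carrier is home against the brass end stop with the disc still on top, and the red keeper bar is shut across the track behind it. I handed the job in at about 15 s of the 64 s allowed.

- **Push:** I slid the middle-sized carrier with the closed fingers from behind, along the entry leg, round the bend and down the exit leg. At the stop it held still while the push rose to about 26 N sideways (about 33 N in all).
- **Keeper:** I pushed the bar by its yellow peg until it stopped moving. The fingers stood at x = 35.9 mm in the track frame, against about 35.7 mm expected for fully shut.
- **Last checks:** Both camera views showed the carrier's nose on the stop, the disc near its middle, and the bar square across the channel just behind the tail. The gripper was well clear of everything.
- **Small disagreement:** The predicted home outline sat about 3–4 mm off the block in the oblique view. I put this down to camera calibration and the carrier's side play in the channel, because both the push against the stop and the keeper closing fully agree that it is home.
- **Not measured:** I did not check the positions of the jar, bowl, dish, bottle, screwdriver and pliers at the end. The arm did not go down near them, and the jar looked unmoved in the final picture.

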